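# Load the solder suckers and set them out in the rework caddy

### The arm

A 6-joint arm with a two-finger parallel gripper is mounted at the origin on the work surface. World frame = base frame: x ahead of the robot, y to its left, z up, the work surface at z = 0. Lengths are in m, angles in rad, forces in N, time in s.
With the tool pointing down it reaches from about 0.25 to 0.725 m from the base axis. Payload 9.7 kg.
Tool frame: the origin (TCP) lies on the centre line of the jaws, within the pads' length; the fingertips stand r.tip_extent ahead of it and the grasp point (between the pads) is the TCP (r.tip_extent is the distance from the TCP to the fingertips, in m); z points along the fingers, y is the line along which they close (so a half turn about z gives the same grasp; the last joint's range is limited). The gripper opens to 85 mm and grips with 20 to 120 N. Pads are 22 mm wide; open, the fingers measure 114 mm over their backs; the gripper's body (76 mm by 85 mm) begins 54 mm behind the grasp point. The pads swing forward as they close: fully open they stand 13 mm farther back than shut.
Start: joints at [-1.297, 0.087, 0.176, 1.66, 0, 1.571], TCP at [0.149, -0.53, 0.25] pointing down, gripper open.
Joint ranges: [-3.13, 3.13], [-0.85, 1.81], [-1.15, 1.24], [-2.2, 2.28], [-1.44, 1.52], [-3.14, 3.14]. Speed limits (rad/s): [2.22, 2.22, 2.57, 3.14, 3.14, 3.14].

### API

Orientations are given as a unit quaternion [x, y, z, w].
In Python, from plant import r gives the robot as it stands.
- The arm moves only by the tool step_arm, never from a script. Its argument "moves" is a list of rows, each an object with "translation": the shift along the tool's x, y, z each as a share of 0.6 m, from -1 to 1, a list of three; "spin": the turn about the tool's z as a share of 60 degrees, from -1 to 1. A call has 1 to 10 rows; each row is the pose to reach, as a shift and turn from the pose commanded when the call began, along the tool's axes at that moment; what a row does not reach only later rows make up. A row lasts 1/10 s, in which the tool goes at most 50 mm and 8.59 degrees, less where a joint would pass 70% of its speed; a pose out of reach is approached as far as the arm can. A call with a number of a shift or a turn outside -1 to 1 is refused whole. A call with a gripper value outside its range is refused whole. "hand" is the opening, from 0 (shut) to 1 (fully open), set as the call begins (left out, the last holds). The fingers move at their own pace and stop on an object; "newtons" is the grip in N (left out, the last holds). Time passes only in rows, so rows that repeat a pose let the fingers close. It gives the time, the measured TCP pose, the force, the opening and the grip force at its end, in the units of the state.
- r.read_state(): the state, without advancing time (a new reading comes with each control period).
- r.capture(name): name is "side" or "top" or "wrist"; returns the picture (480x640x3 uint8, red, green, blue); there is no depth.
- r.camera_info(name): a dict with "fx", "fy", "cx", "cy" (pixels), "rvec" (rotation vector, rad) and "tvec" (3), from world to camera coordinates, as OpenCV has them. Camera axes: x right, y down, z forward; pixel columns grow to the right and rows downward; lengths in m; the calibration is good to about 2 mm. A picture is of the moment at which its call begins: read the wrist's pose just before it. camera_info takes no time and is no camera call; for the wrist camera it gives the pose at the moment of the call.
- r.job_done(): hands the job in; it is judged then, once.
The state is a dict: "time": time; "joint_pos": joint angles; "joint_vel": joint speeds; "joint_torque": joint torques, N m; "tool_pos": TCP position; "eef_rot": TCP orientation; "contact_force": force on the tool from outside, world axes, zero at the start; "moment": the same for the moment, N m; "width": finger opening in m; "finger_force": force on a finger pad.
Only numpy, scipy, OpenCV 4.12 (cv2) and the standard library are available. Lean on these libraries where they do the work, as an engineer would, in place of code of your own. Each camera call takes 0.05 s, during which the arm holds its last target. There are 200 camera calls.

### The job

A board is about to be stripped: load every solder sucker in the black stand by pressing its plunger fully home, so that it stays down, while it stands there. When all of them are loaded, pull them out of the stand and stand each in a compartment of its own in the grey caddy, foot down on its floor, with the plungers still fully home. Leave the phone, the solder spool and the tape alone.

Things in the scene. Friction and masses are not known exactly. Their poses are not given: they have to be found in the camera images.
- stand: black upright block stand, bolted down, 56 mm (its x) by 232 mm (its y) by 65 mm high, with one row of five square open wells 26 mm wide at 44 mm pitch along its y (centres at y = -88, -44, 0, 44, 88 mm), each 53 mm deep (well floor 12 mm above the bench). Origin: centre of the underside; z up. It may be on either side of the bench.
- caddy: grey loose open caddy, 60 mm (its x) by 232 mm (its y) by 90 mm high, 0.8 kg, floor 6 mm thick; one row of five square compartments 32 mm wide at 44 mm pitch along its y (centres at y = -88, -44, 0, 44, 88 mm), each takes one sucker. Origin: centre of the underside; z up.
- pump0: solder sucker 0 (some may be absent; all alike): round aluminium barrel 22 mm diameter with a white blunt nozzle (20 mm flat foot) at the bottom and a plunger on top; barrel top 130 mm above the foot, about 90 g. Origin: centre of the foot; z points up its axis towards the plunger. At the start it stands foot down in a well of the stand.
- head0 (a point): centre of the top of the plunger head of sucker 0: black disc 20 mm diameter, 12 mm thick, on a thin rod; its top is 176 mm above the foot when the plunger is fully up and 146 mm when it is home
- plunger0 (a joint): plunger of sucker 0: 0 fully up, 0.030 m fully pressed at its stop; takes 6 to 8 N to press and catches where it is left, so it stays down
- pump1: solder sucker 1 (some may be absent; all alike): round aluminium barrel 22 mm diameter with a white blunt nozzle (20 mm flat foot) at the bottom and a plunger on top; barrel top 130 mm above the foot, about 90 g. Origin: centre of the foot; z points up its axis towards the plunger. At the start it stands foot down in a well of the stand.
- head1 (a point): centre of the top of the plunger head of sucker 1: black disc 20 mm diameter, 12 mm thick, on a thin rod; its top is 176 mm above the foot when the plunger is fully up and 146 mm when it is home
- plunger1 (a joint): plunger of sucker 1: 0 fully up, 0.030 m fully pressed at its stop; takes 6 to 8 N to press and catches where it is left, so it stays down
- pump2: solder sucker 2 (some may be absent; all alike): round aluminium barrel 22 mm diameter with a white blunt nozzle (20 mm flat foot) at the bottom and a plunger on top; barrel top 130 mm above the foot, about 90 g. Origin: centre of the foot; z points up its axis towards the plunger. At the start it stands foot down in a well of the stand.
- head2 (a point): centre of the top of the plunger head of sucker 2: black disc 20 mm diameter, 12 mm thick, on a thin rod; its top is 176 mm above the foot when the plunger is fully up and 146 mm when it is home
- plunger2 (a joint): plunger of sucker 2: 0 fully up, 0.030 m fully pressed at its stop; takes 6 to 8 N to press and catches where it is left, so it stays down
- pump3: solder sucker 3 (some may be absent; all alike): round aluminium barrel 22 mm diameter with a white blunt nozzle (20 mm flat foot) at the bottom and a plunger on top; barrel top 130 mm above the foot, about 90 g. Origin: centre of the foot; z points up its axis towards the plunger. At the start it stands foot down in a well of the stand.
- head3 (a point): centre of the top of the plunger head of sucker 3: black disc 20 mm diameter, 12 mm thick, on a thin rod; its top is 176 mm above the foot when the plunger is fully up and 146 mm when it is home
- plunger3 (a joint): plunger of sucker 3: 0 fully up, 0.030 m fully pressed at its stop; takes 6 to 8 N to press and catches where it is left, so it stays down
- pump4: solder sucker 4 (some may be absent; all alike): round aluminium barrel 22 mm diameter with a white blunt nozzle (20 mm flat foot) at the bottom and a plunger on top; barrel top 130 mm above the foot, about 90 g. Origin: centre of the foot; z points up its axis towards the plunger. At the start it stands foot down in a well of the stand.
- head4 (a point): centre of the top of the plunger head of sucker 4: black disc 20 mm diameter, 12 mm thick, on a thin rod; its top is 176 mm above the foot when the plunger is fully up and 146 mm when it is home
- plunger4 (a joint): plunger of sucker 4: 0 fully up, 0.030 m fully pressed at its stop; takes 6 to 8 N to press and catches where it is left, so it stays down
- phone: black phone, 150 by 72 by 9 mm, lying face down; origin: centre of the underside; leave it alone
- spool: solder spool standing on its flange, 58 mm diameter, 40 mm high; origin: centre of the underside; leave it alone
- tape: roll of yellow tape lying flat, 90 mm diameter, 18 mm high; origin: centre of the underside; leave it alone
There are look-alikes about, which are no part of the job. Leave any pink look-alike of the pump0 alone.

How it is judged:
On the way:
1. every sucker present stands in the stand with its plunger home (27 of 30 mm or more) (value of joint each of plunger0, plunger1, plunger2, plunger3, plunger4 above 0.027 m and x of pump0 in the frame of stand between -0.01 and 0.01 m and y of pump0 in the frame of stand between -0.11 and 0.11 m and z of pump0 in the frame of stand between 0 and 0.03 m and x of pump1 in the frame of stand between -0.01 and 0.01 m and y of pump1 in the frame of stand between -0.11 and 0.11 m and z of pump1 in the frame of stand between 0 and 0.03 m and x of pump2 in the frame of stand between -0.01 and 0.01 m and y of pump2 in the frame of stand between -0.11 and 0.11 m and z of pump2 in the frame of stand between 0 and 0.03 m and x of pump3 in the frame of stand between -0.01 and 0.01 m and y of pump3 in the frame of stand between -0.11 and 0.11 m and z of pump3 in the frame of stand between 0 and 0.03 m and x of pump4 in the frame of stand between -0.01 and 0.01 m and y of pump4 in the frame of stand between -0.11 and 0.11 m and z of pump4 in the frame of stand between 0 and 0.03 m), for 0.2 s.
At the end, for the whole second after the job is handed in: every sucker present stands in a compartment of the caddy (within its walls, foot within about 16 mm of its floor, leaning less than 0.3 rad, at rest) with its plunger pressed at least 26 of 30 mm; the caddy stands level and still (value of joint each of plunger0, plunger1, plunger2, plunger3, plunger4 above 0.026 m and x of pump0 in the frame of caddy between -0.02 and 0.02 m and y of pump0 in the frame of caddy between -0.106 and 0.106 m and z of pump0 in the frame of caddy between 0 and 0.022 m and angle between each of pump0, pump1, pump2, pump3, pump4's own z axis and vertical below 0.3 rad and linear speed of each of pump0, pump1, pump2, pump3, pump4, caddy below 0.03 m/s and x of pump1 in the frame of caddy between -0.02 and 0.02 m and y of pump1 in the frame of caddy between -0.106 and 0.106 m and z of pump1 in the frame of caddy between 0 and 0.022 m and x of pump2 in the frame of caddy between -0.02 and 0.02 m and y of pump2 in the frame of caddy between -0.106 and 0.106 m and z of pump2 in the frame of caddy between 0 and 0.022 m and x of pump3 in the frame of caddy between -0.02 and 0.02 m and y of pump3 in the frame of caddy between -0.106 and 0.106 m and z of pump3 in the frame of caddy between 0 and 0.022 m and x of pump4 in the frame of caddy between -0.02 and 0.02 m and y of pump4 in the frame of caddy between -0.106 and 0.106 m and z of pump4 in the frame of caddy between 0 and 0.022 m and angle between caddy's own z axis and vertical below 0.1 rad); the robot touches nothing.
It fails at once if the phone, the spool or the tape is moved more than 30 mm (distance of any of phone, spool, tape from where it was at the start of the episode above 0.03 m).
Of pump0, pump1, pump2, pump3, pump4 only 3 to 5 are there at a start; the rules pass over those that are not, and their reading is None.
At some moment in a run one of caddy may be knocked a few centimetres aside while the robot is not near it.
It also fails if it takes over 210 s, if anything falls off the work surface, if the arm or the gripper's body presses on something with over 40 N, if the wrist force passes 120 N, or if a joint passes its speed limit or range.

## Working session

There is one attempt and no reset: what is moved stays moved. The work goes in short steps, Python scripts to look and compute and a tool call to move; the robot and the scene stay as the last step left them, time stands still between calls to the robot, and variables do not carry over. Pictures are saved under pics/ and viewed, at most 14 in all, crops included, and the job is handed in when it is done.

Besides the shell and the picture viewer there is one more tool, called after "Emit:" as name(argument=value, ...) on one line, values as JSON. step_arm: Moves the arm, as the interface text tells. Shift numbers are shares of 0.6 m and turn numbers shares of 60 degrees, none past 1 either way. Its arguments: {"type":"object","properties":{"moves":{"type":"array","items":{"type":"object","properties":{"translation":{"type":"array","items":{"type":"number"}},"spin":{"type":"number"}}}},"hand":{"type":"number"},"newtons":{"type":"number"}},"required":["moves"]}

```bash
mkdir -p pics; ls
python3 - <<'E'
from plant import r
import cv2,numpy as np
s=r.read_state(); print(s, r.tip_extent)
for n in("top","side"):
    im=r.capture(n); cv2.imwrite(f"pics/{n}0.png",im[:,:,::-1]); print(n,r.camera_info(n))
print(r.camera_info("wrist"))
E
```

```text
pics
{'time': 0.0, 'joint_pos': array([-1.29698824e+00,  8.74318236e-02,  1.75150449e-01,  1.65981288e+00,
       -7.44839235e-06,  1.57078898e+00]), 'joint_vel': array([ 0.00137318, -0.00121122, -0.00161411,  0.00034318, -0.00046618,
       -0.00068585]), 'joint_torque': array([-1.37317211e-04, -5.20388460e+01,  4.64800501e+01,  1.65235461e-02,
        7.68384643e-05,  2.10414794e-05]), 'tool_pos': array([ 0.14866205, -0.52931324,  0.24960696]), 'eef_rot': array([ 9.90642559e-01,  1.36480395e-01, -9.22552978e-05, -6.42382361e-04]), 'contact_force': array([-0.23786625,  0.72577227, -0.11035711]), 'moment': array([-0.01305565,  0.0145028 ,  0.01508945]), 'finger_force': 0.0, 'width': 0.08525372711146058} 0.019
top {'fx': 508.6397106052986, 'fy': 508.6397106052986, 'cx': 306.64282040773264, 'cy': 239.79074871043838, 'rvec': array([ 2.14468986, -2.14312238,  0.20416189]), 'tvec': array([-0.04249194,  0.6005533 ,  1.12030532])}
side {'fx': 623.1611169893341, 'fy': 623.1611169893341, 'cx': 327.6589837369344, 'cy': 232.44237545178981, 'rvec': array([ 0.07333219, -2.71181398,  1.52359627]), 'tvec': array([0.5755934 , 0.12042018, 1.04983967])}
{'fx': 386.1802188060017, 'fy': 386.1802188060017, 'cx': 316.04560958693884, 'cy': 238.67399675831004, 'rvec': array([-2.29293973,  1.73852865,  0.27888476]), 'tvec': array([-0.54978241, -0.04031691,  0.37993866])}
```

View pics/top0.png

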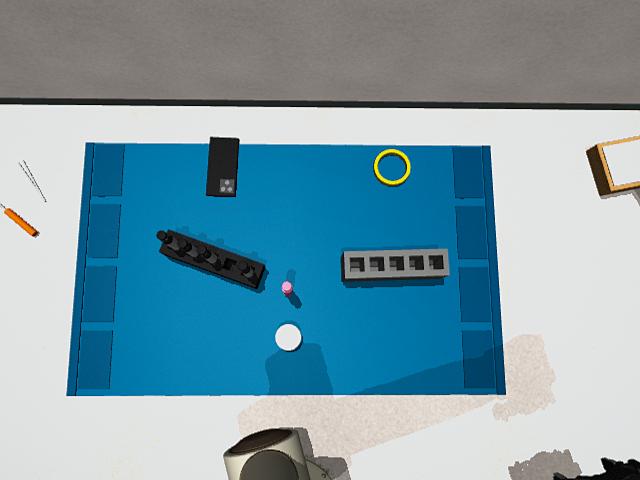

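View pics/side0.png

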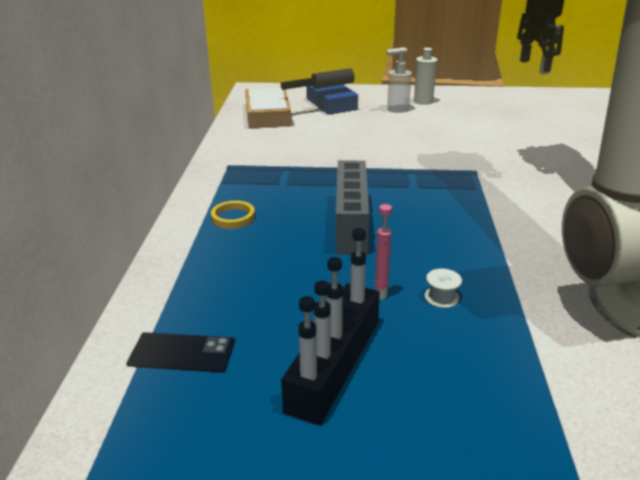

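The top view shows the stand at (212,260) with four suckers, the caddy at (396,265), the pink look-alike at (287,288), the spool at (288,338), the phone at (223,167) and the tape at (392,167). In the side view the four silver suckers are at (308,340), (322,322), (335,300) and (358,270), and the pink one is at (384,250).

Candidates for a sucker are the four silver ones in the stand and the pink one. I choose the four in the stand and will check them in a close crop.

Run:
```python
import cv2,numpy as np
t=cv2.imread("pics/top0.png"); s=cv2.imread("pics/side0.png")
a=cv2.resize(t[220:300,145:275],None,fx=6,fy=6,interpolation=cv2.INTER_CUBIC); a=np.clip(a.astype(float)*2.0,0,255).astype(np.uint8)
cv2.imwrite("pics/c1.png",a)
b=cv2.resize(s[200:430,260:410],None,fx=2.6,fy=2.6,interpolation=cv2.INTER_CUBIC)
c=cv2.resize(t[240:290,335:455],(390,162),interpolation=cv2.INTER_CUBIC)
out=np.zeros((598,780,3),np.uint8); out[:b.shape[0],:390]=b; out[:162,390:]=c
cv2.imwrite("pics/c2.png",out)
```

```text
(no output)
```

View pics/c1.png

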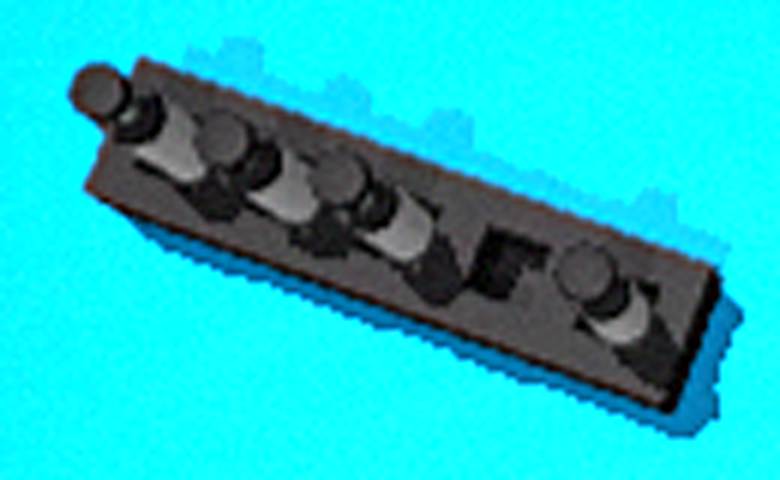

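View pics/c2.png

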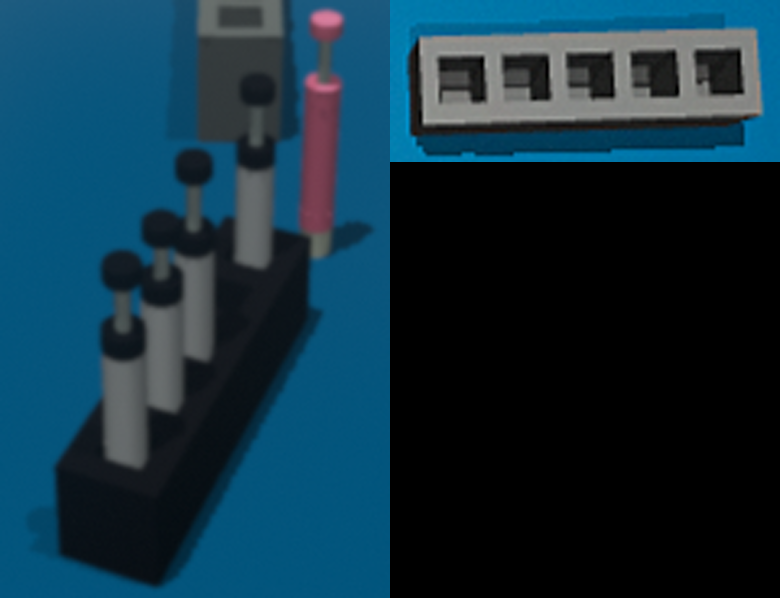

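The crops confirm four silver suckers in the stand, all with plungers up: one at the right end, an empty well, then three in a row. Their heads in c1 are at (98,92), (225,138), (338,178) and (588,270). Next I compute the poses.

```bash
cat > h.py <<'E'
import cv2,numpy as np
from scipy.spatial.transform import Rotation as R
from plant import r
def back(n,uv,z,ci=None):
    ci=ci or r.camera_info(n); M=cv2.Rodrigues(ci["rvec"])[0]; c=-M.T@ci["tvec"]
    d=np.c_[(uv[:,0]-ci["cx"])/ci["fx"],(uv[:,1]-ci["cy"])/ci["fy"],np.ones(len(uv))]@M
    return (c+d*((z-c[2])/d[:,2])[:,None])
def proj(n,P,ci=None):
    ci=ci or r.camera_info(n); K=np.array([[ci["fx"],0,ci["cx"]],[0,ci["fy"],ci["cy"]],[0,0,1]])
    return cv2.projectPoints(np.float64(P),ci["rvec"],ci["tvec"],K,None)[0][:,0]
def togo(xy,z,yaw=None):
    "shares to move from the measured pose to world xy,z, jaw line (tool y) at yaw"
    s=r.read_state(); Q=R.from_quat(s["eef_rot"]); d=Q.inv().apply(np.array([*xy,z])-s["tool_pos"])/0.6
    sp=None
    if yaw is not None:
        y=Q.apply([0,1,0]); e=yaw-np.arctan2(y[1],y[0]); e=(e+np.pi/2)%np.pi-np.pi/2; sp=-e/np.radians(60)
    return np.round(d,4),sp
def fitrect(C,lx,ly):
    # C: 4 corners world xy; returns centre & yaw of its y axis
    c=C.mean(0); _,_,v=np.linalg.svd(C-c); return c,np.arctan2(v[0][1],v[0][0])
E
python3 - <<'E'
from h import *
p=np.array([(143,58),(718,270),(668,408),(88,190)],float); p=(p+.5)/6-.5+[145,220]
W=back("top",p,.065)[:,:2]; c,y=fitrect(W,0,0); print("stand",W.round(4).tolist(),c,y,[np.linalg.norm(W[i]-W[i-1]).round(4) for i in range(4)])
q=np.array([(25,38),(367,30),(372,117),(32,125)],float); q=(q+.5)/3.25-.5+[335,240]
V=back("top",q,.090)[:,:2]; cc,yy=fitrect(V,0,0); print("caddy",V.round(4).tolist(),cc,yy,[np.linalg.norm(V[i]-V[i-1]).round(4) for i in range(4)])
h=np.array([(98,92),(225,138),(338,178),(588,270)],float); h=(h+.5)/6-.5+[145,220]
H=back("top",h,.188)[:,:2]; u=np.array([np.cos(y),np.sin(y)]); n=np.array([-u[1],u[0]])
print("heads",H.round(4).tolist(),((H-c)@u).round(4),((H-c)@n).round(4))
for k in(-88,-44,0,44,88): print(k,(c+u*k/1000).round(4), "side head px",proj("side",[[*(c+u*k/1000),.188]]).round(0))
print([r.camera_info("side")])
sp=back("top",np.array([(287.,288),(288,338)]),.17); print("pink",sp[0],"spool",sp[1])
E
```

```text
stand [[0.6216, 0.2719], [0.5413, 0.0538], [0.4896, 0.0717], [0.5712, 0.2902]] [0.55593696 0.17192556] 1.2149292170799058 [np.float64(0.0537), np.float64(0.2324), np.float64(0.0547), np.float64(0.2332)]
caddy [[0.5682, -0.1204], [0.5742, -0.3558], [0.5143, -0.3564], [0.5087, -0.1244]] [ 0.54133975 -0.23925307] 1.5949541179401423 [np.float64(0.0596), np.float64(0.2355), np.float64(0.0599), np.float64(0.232)]
heads [[0.5866, 0.2554], [0.571, 0.2123], [0.5575, 0.174], [0.5266, 0.0897]] [ 0.0889  0.043   0.0025 -0.0873] [ 0.0004 -0.0001 -0.0007 -0.0011]
-88 [0.5253 0.0894] side head px [[359. 227.]]
-44 [0.5406 0.1307] side head px [[348. 242.]]
0 [0.5559 0.1719] side head px [[335. 258.]]
44 [0.5713 0.2132] side head px [[322. 276.]]
88 [0.5866 0.2544] side head px [[307. 295.]]
[{'fx': 623.1611169893341, 'fy': 623.1611169893341, 'cx': 327.6589837369344, 'cy': 232.44237545178981, 'rvec': array([ 0.07333219, -2.71181398,  1.52359627]), 'tvec': array([0.5755934 , 0.12042018, 1.04983967])}]
pink [0.48101389 0.00063253 0.17      ] spool [ 0.38127728 -0.00189387  0.17      ]
```

```bash
cat >> h.py <<'E'
SC=np.array([.5559,.1719]); SY=1.2149
def well(k): return SC+np.array([np.cos(SY),np.sin(SY)])*k/1000
E
python3 -c "
from h import *
print(togo(well(-88),.25,SY-np.pi/2)); q=R.from_quat(r.read_state()['eef_rot']).as_matrix(); print(q.round(3))"
```

```text
(array([ 8.831e-01, -8.232e-01,  4.000e-04]), np.float64(-0.8986930734016704))
[[ 0.963  0.27  -0.   ]
 [ 0.27  -0.963  0.001]
 [-0.    -0.001 -1.   ]]
```

Emit:
step_arm(moves=[{"translation": [0.883,-0.823,0],"spin": -0.9},{"translation": [0.883,-0.823,0],"spin": -0.9},{"translation": [0.883,-0.823,0],"spin": -0.9},{"translation": [0.883,-0.823,0],"spin": -0.9},{"translation": [0.883,-0.823,0],"spin": -0.9},{"translation": [0.883,-0.823,0],"spin": -0.9},{"translation": [0.883,-0.823,0],"spin": -0.9},{"translation": [0.883,-0.823,0],"spin": -0.9},{"translation": [0.883,-0.823,0],"spin": -0.9},{"translation": [0.883,-0.823,0],"spin": -0.9}], hand=0, newtons=40)

```text
time: 1.1
tool_pos: [0.4092, -0.1004, 0.2503]
eef_rot: [0.821, 0.571, 0.0, 0.0]
contact_force: [0.8, -0.7, 0.3]
width: -0.0002
finger_force: 0.0
```

```bash
python3 -c "
from h import *
print(togo(well(-88),.25,SY-np.pi/2),r.read_state()['tool_pos'])"
```

```text
(array([0.3638, 0.0716, 0.0005]), np.float64(0.0013379803213086792)) [ 0.40917452 -0.10036581  0.25026441]
```

Emit:
step_arm(moves=[{"translation": [0.364,0.072,0]},{"translation": [0.364,0.072,0]},{"translation": [0.364,0.072,0]},{"translation": [0.364,0.072,0]},{"translation": [0.364,0.072,0]},{"translation": [0.364,0.072,0]},{"translation": [0.364,0.072,0]}])

```text
$.moves[0]: bad value
```

Run:
```python
from h import *
print(togo(well(-88),.207,SY-np.pi/2),r.read_state()['tool_pos'])
ci=r.camera_info("wrist"); im=r.capture("wrist"); cv2.imwrite("pics/w1.png",im[:,:,::-1])
for k in(-88,-44,0,44,88): print(k,proj("wrist",[[*well(k),.188]],ci).round(0))
```

```text
(array([0.3638, 0.0716, 0.0721]), np.float64(0.0013379803213086792)) [ 0.40917452 -0.10036581  0.25026441]
-88 [[ 441. -312.]]
-44 [[ 455. -511.]]
0 [[ 473. -761.]]
44 [[  497. -1085.]]
88 [[  529. -1523.]]
```

View pics/w1.png

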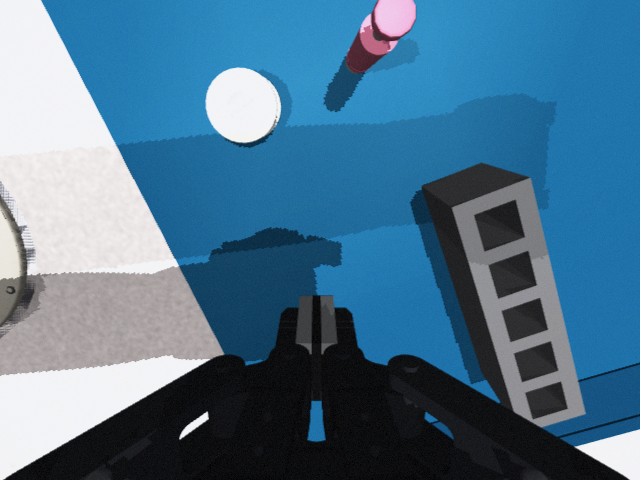

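The move was refused because a spin is required in each row. The wrist picture shows the spool at (243,105), the pink look-alike at (390,20), the caddy at (510,300) and the closed tips at (317,297).

Emit:
step_arm(moves=[{"translation": [0.364,0.072,0],"spin": 0},{"translation": [0.364,0.072,0],"spin": 0},{"translation": [0.364,0.072,0],"spin": 0},{"translation": [0.364,0.072,0],"spin": 0},{"translation": [0.364,0.072,0],"spin": 0},{"translation": [0.364,0.072,0],"spin": 0},{"translation": [0.364,0.072,0],"spin": 0}])

```text
time: 1.85
tool_pos: [0.5248, 0.0876, 0.2497]
eef_rot: [0.82, 0.572, -0.001, -0.0]
contact_force: [-0.4, 0.3, -0.0]
width: -0.0003
finger_force: 0.0
```

Run:
```python
from h import *
print(togo(well(-88),.207,SY-np.pi/2),r.read_state()['tool_pos'])
ci=r.camera_info("wrist"); im=r.capture("wrist"); cv2.imwrite("pics/w2.png",im[:,:,::-1])
for k in(-88,-44,0,44,88): print(k,proj("wrist",[[*well(k),.188]],ci).round(0))
```

```text
(array([ 0.0032, -0.0003,  0.0711]), np.float64(0.0023668571981410964)) [0.52481163 0.0875767  0.24968076]
-88 [[316. 270.]]
-44 [[316. 185.]]
0 [[316.  87.]]
44 [[317. -28.]]
88 [[ 317. -164.]]
```

View pics/w2.png

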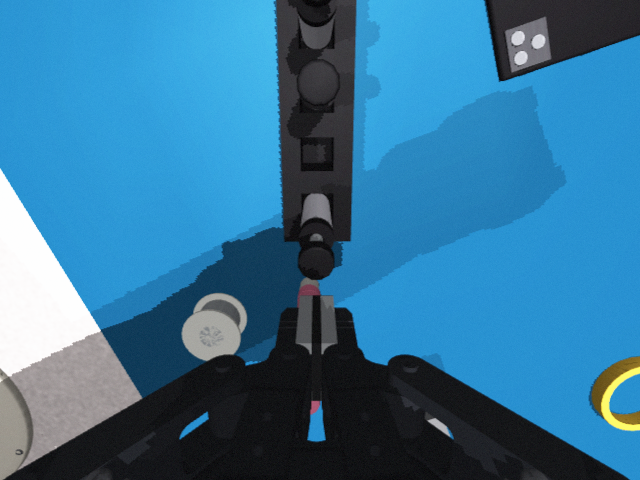

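The head at well -88 shows at (317,260), 10 px above the predicted point, so I aim 3 mm further along the row and press.

Emit:
step_arm(moves=[{"translation": [0.007,0,0.03],"spin": 0},{"translation": [0.007,0,0.055],"spin": 0},{"translation": [0.007,0,0.07],"spin": 0},{"translation": [0.007,0,0.08],"spin": 0},{"translation": [0.007,0,0.09],"spin": 0}])

```text
time: 2.4
tool_pos: [0.5267, 0.0908, 0.1973]
eef_rot: [0.821, 0.571, 0.001, 0.0]
contact_force: [-0.9, -0.7, 7.7]
width: -0.0002
finger_force: 3.4
```

Emit:
step_arm(moves=[{"translation": [0,0,0.01],"spin": 0},{"translation": [0,0,0.02],"spin": 0},{"translation": [0,0,0.025],"spin": 0},{"translation": [0,0,0.03],"spin": 0},{"translation": [0,0,0.033],"spin": 0},{"translation": [0,0,0.035],"spin": 0},{"translation": [0,0,0.035],"spin": 0}])

```text
time: 3.1
tool_pos: [0.527, 0.091, 0.177]
eef_rot: [0.821, 0.571, 0.001, 0.001]
contact_force: [-0.4, -0.7, 6.8]
width: -0.0001
finger_force: 3.5
```

Emit:
step_arm(moves=[{"translation": [0,0,0.002],"spin": 0},{"translation": [0,0,0.003],"spin": 0},{"translation": [0,0,0.004],"spin": 0},{"translation": [0,0,0.004],"spin": 0}])

```text
time: 3.5
tool_pos: [0.528, 0.0912, 0.1769]
eef_rot: [0.821, 0.571, 0.003, 0.002]
contact_force: [-0.8, -0.8, 18.9]
width: 0.0
finger_force: 9.5
```

Force rose to 19 N with no further travel, so this plunger is home. I go up and on to well 0.

Emit:
step_arm(moves=[{"translation": [0,0,-0.08],"spin": 0},{"translation": [0,0,-0.12],"spin": 0},{"translation": [0.08,0,-0.12],"spin": 0},{"translation": [0.146,0,-0.12],"spin": 0},{"translation": [0.146,0,-0.12],"spin": 0},{"translation": [0.146,0,-0.12],"spin": 0}])

```text
time: 4.1
tool_pos: [0.5569, 0.1738, 0.2448]
eef_rot: [0.82, 0.572, -0.0, 0.0]
contact_force: [0.0, -0.3, -0.0]
width: 0.0001
finger_force: 0.0
```

Run:
```python
from h import *
s=r.read_state()
print([togo(well(k),.197,SY-np.pi/2) for k in (0,44,88)],s['tool_pos'],s['contact_force'])
ci=r.camera_info("wrist"); im=r.capture("wrist")
im2=r.capture("side")
cv2.imwrite("pics/w3.png",np.hstack([im[:400,180:460,::-1],cv2.resize(im2[200:400,260:410,::-1],(300,400))]))
for k in(0,44,88): print(k,proj("wrist",[[*well(k),.188]],ci).round(0))
```

```text
[(array([-0.0035, -0.0004,  0.0797]), np.float64(0.0022881883056380947)), (array([ 0.0698, -0.0003,  0.0797]), np.float64(0.0022881883056380947)), (array([ 1.432e-01, -1.000e-04,  7.970e-02]), np.float64(0.0022881883056380947))] [0.5568926  0.17379012 0.24484344] [ 0.0281247  -0.33821119 -0.00693637]
0 [[316. 281.]]
44 [[316. 195.]]
88 [[316.  96.]]
```

View pics/w3.png

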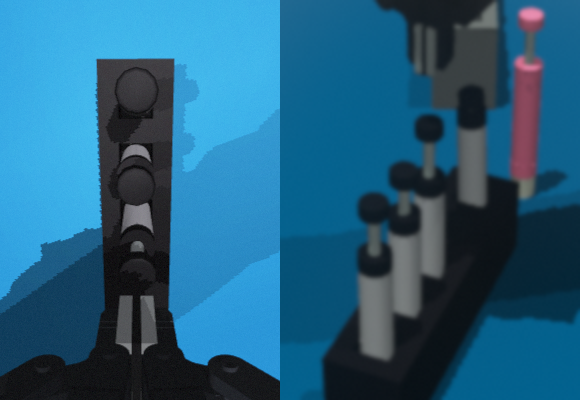

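The first plunger is home: in the side half its head sits on the barrel at (471,105). The other heads are about 8 px above prediction, so +2 mm holds. I press well 0.

Emit:
step_arm(moves=[{"translation": [0,0,0.04],"spin": 0},{"translation": [0,0,0.06],"spin": 0},{"translation": [0,0,0.075],"spin": 0},{"translation": [0,0,0.09],"spin": 0},{"translation": [0,0,0.1],"spin": 0},{"translation": [0,0,0.11],"spin": 0},{"translation": [0,0,0.115],"spin": 0},{"translation": [0,0,0.118],"spin": 0},{"translation": [0,0,0.12],"spin": 0},{"translation": [0,0,0.12],"spin": 0}])

```text
time: 5.2
tool_pos: [0.5581, 0.1733, 0.1769]
eef_rot: [0.821, 0.571, 0.003, 0.001]
contact_force: [-0.7, -1.1, 19.8]
width: 0.0002
finger_force: 9.7
```

Emit:
step_arm(moves=[{"translation": [0,0,-0.08],"spin": 0},{"translation": [0,0,-0.12],"spin": 0},{"translation": [0.073,0,-0.12],"spin": 0},{"translation": [0.073,0,-0.12],"spin": 0},{"translation": [0.073,0,-0.12],"spin": 0}])

```text
time: 5.7
tool_pos: [0.572, 0.2147, 0.2445]
eef_rot: [0.821, 0.572, -0.0, -0.0]
contact_force: [-0.2, 0.0, 0.3]
width: 0.0003
finger_force: 0.0
```

Emit:
step_arm(moves=[{"translation": [0,0,0.04],"spin": 0},{"translation": [0,0,0.06],"spin": 0},{"translation": [0,0,0.075],"spin": 0},{"translation": [0,0,0.09],"spin": 0},{"translation": [0,0,0.1],"spin": 0},{"translation": [0,0,0.11],"spin": 0},{"translation": [0,0,0.115],"spin": 0},{"translation": [0,0,0.118],"spin": 0},{"translation": [0,0,0.12],"spin": 0},{"translation": [0,0,0.12],"spin": 0}])

```text
time: 6.7
tool_pos: [0.5734, 0.2147, 0.1769]
eef_rot: [0.821, 0.571, 0.003, 0.001]
contact_force: [-1.6, -0.2, 19.4]
width: -0.0
finger_force: 9.3
```

Emit:
step_arm(moves=[{"translation": [0,0,-0.08],"spin": 0},{"translation": [0,0,-0.12],"spin": 0},{"translation": [0.073,0,-0.12],"spin": 0},{"translation": [0.073,0,-0.12],"spin": 0},{"translation": [0.073,0,-0.12],"spin": 0}])

```text
time: 7.2
tool_pos: [0.5873, 0.256, 0.2443]
eef_rot: [0.82, 0.572, -0.0, -0.0]
contact_force: [0.4, -0.6, 0.0]
width: 0.0001
finger_force: 0.0
```

Emit:
step_arm(moves=[{"translation": [0,0,0.04],"spin": 0},{"translation": [0,0,0.06],"spin": 0},{"translation": [0,0,0.075],"spin": 0},{"translation": [0,0,0.09],"spin": 0},{"translation": [0,0,0.1],"spin": 0},{"translation": [0,0,0.11],"spin": 0},{"translation": [0,0,0.115],"spin": 0},{"translation": [0,0,0.118],"spin": 0},{"translation": [0,0,0.12],"spin": 0},{"translation": [0,0,0.12],"spin": 0}])

```text
time: 8.2
tool_pos: [0.5883, 0.2556, 0.1769]
eef_rot: [0.821, 0.571, 0.003, 0.001]
contact_force: [-0.7, -0.5, 16.8]
width: -0.0001
finger_force: 8.9
```

Emit:
step_arm(moves=[{"translation": [0,0,-0.08],"spin": 0},{"translation": [0,0,-0.13],"spin": 0},{"translation": [0,0,-0.13],"spin": 0},{"translation": [0,0,-0.13],"spin": 0}])

```text
time: 8.6
tool_pos: [0.5875, 0.2554, 0.2517]
eef_rot: [0.821, 0.571, 0.001, 0.0]
contact_force: [0.1, 0.2, -0.2]
width: -0.0001
finger_force: 0.0
```

Run:
```python
from h import *
s=r.read_state()
print(togo(well(88),.25,SY-np.pi/2),s['tool_pos'],s['contact_force'])
im2=r.capture("side"); im=r.capture("top")
cv2.imwrite("pics/s4.png",np.hstack([cv2.resize(im2[150:450,250:420,::-1],(340,600)),cv2.resize(im[180:310,340:450,::-1],(440,520))[:, :440] if 0 else cv2.resize(im[220:310,330:460,::-1],(440,600))]))
cv2.imwrite("pics/top4.png",im[:,:,::-1])
```

```text
(array([-0.0022, -0.0009,  0.0029]), np.float64(0.000949190719365012)) [0.58754898 0.25543573 0.25172862] [ 0.08815     0.16248907 -0.19456525]
```

View pics/s4.png

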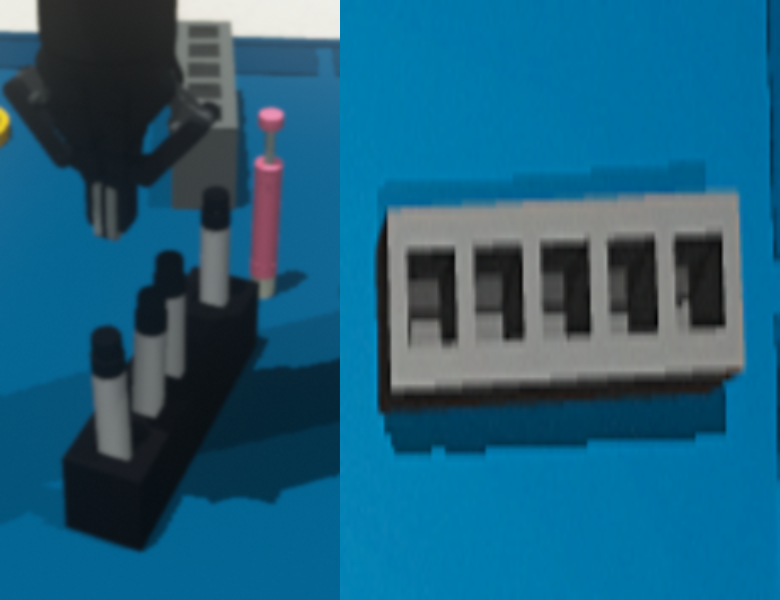

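All four are home. The caddy is unmoved so far, at the centre of the right-hand crop. Now I grip the sucker at +88 while a detector for the caddy is set up.

Emit:
step_arm(moves=[{"translation": [-0.001,0,0],"spin": 0},{"translation": [-0.001,0,0],"spin": 0},{"translation": [-0.001,0,0.06],"spin": 0},{"translation": [-0.001,0,0.12],"spin": 0},{"translation": [-0.001,0,0.17],"spin": 0},{"translation": [-0.001,0,0.208],"spin": 0},{"translation": [-0.001,0,0.208],"spin": 0}], hand=0.6)

```text
time: 9.4
tool_pos: [0.5852, 0.2543, 0.1219]
eef_rot: [0.821, 0.571, -0.003, -0.001]
contact_force: [-1.1, 0.5, -0.9]
width: 0.051
finger_force: 0.0
```

Emit:
step_arm(moves=[{"translation": [0,0,0],"spin": 0},{"translation": [0,0,0],"spin": 0},{"translation": [0,0,0],"spin": 0},{"translation": [0,0,0],"spin": 0},{"translation": [0,0,0],"spin": 0},{"translation": [0,0,0],"spin": 0}], hand=0, newtons=40)

```text
time: 10.0
tool_pos: [0.5877, 0.2555, 0.128]
eef_rot: [0.821, 0.571, 0.001, 0.0]
contact_force: [-1.6, 0.7, 6.3]
width: 0.0207
finger_force: 39.5
```

```bash
cat >> h.py <<'E'
def caddy(im=None):
    im=r.capture("top") if im is None else im
    b=im.astype(int); m=((b.max(2)-b.min(2)<40)&(b.min(2)>90)).astype(np.uint8); m[:200]=0; m[330:]=0; m[:,:320]=0; m[:,480:]=0
    n,l,st,_=cv2.connectedComponentsWithStats(m); i=1+st[1:,4].argmax()
    w=back("top",np.argwhere(l==i)[:,::-1].astype(float),.09)[:,:2].astype(np.float32)
    (c,(a,bb),ang)=cv2.minAreaRect(w); P=cv2.boxPoints((c,(a,bb),ang)); e=P[1]-P[0] if np.linalg.norm(P[1]-P[0])>np.linalg.norm(P[2]-P[1]) else P[2]-P[1]
    return np.array(c),np.arctan2(e[1],e[0])%np.pi,np.sort([a,bb])
E
python3 - <<'E'
from h import *
print(caddy(cv2.imread("pics/top0.png")[:,:,::-1])); print(caddy())
E
```

```text
(array([ 0.54243529, -0.23968861]), np.float32(1.600687), array([0.05948824, 0.23140052]))
(array([ 0.54242194, -0.23972344]), np.float32(1.6026155), array([0.05985365, 0.23143955]))
```

Emit:
step_arm(moves=[{"translation": [0,0,-0.02],"spin": 0},{"translation": [0,0,-0.06],"spin": 0},{"translation": [0,0,-0.1],"spin": 0},{"translation": [0,0,-0.15],"spin": 0},{"translation": [0,0,-0.2],"spin": 0},{"translation": [0,0,-0.25],"spin": 0},{"translation": [0,0,-0.3],"spin": 0},{"translation": [0,0,-0.3],"spin": 0},{"translation": [0,0,-0.3],"spin": 0}])

```text
time: 10.95
tool_pos: [0.5874, 0.2552, 0.307]
eef_rot: [0.821, 0.571, 0.001, 0.0]
contact_force: [0.2, 0.2, -1.4]
width: 0.0207
finger_force: 39.4
```

Run:
```python
from h import *
c,y,_=caddy(); print(c,y)
for k in (-88,-44,44,88): print(k,togo(c+np.array([np.cos(y),np.sin(y)])*k/1000,.30,y-np.pi/2), (c+np.array([np.cos(y),np.sin(y)])*k/1000))
im2=r.capture("side"); cv2.imwrite("pics/s5.png",cv2.resize(im2[80:430,200:420,::-1],(377,600)))
print(r.read_state()['tool_pos'],r.read_state()['joint_pos'])
```

```text
[ 0.54217011 -0.23970053] 1.6009096
-88 (array([-0.9353,  0.2711,  0.0097]), np.float64(-0.36734224343737104)) [ 0.54481967 -0.32766064]
-44 (array([-0.8673,  0.2436,  0.0097]), np.float64(-0.36734224343737104)) [ 0.54349489 -0.28368058]
44 (array([-0.7314,  0.1885,  0.0097]), np.float64(-0.36734224343737104)) [ 0.54084532 -0.19572047]
88 (array([-0.6634,  0.161 ,  0.0097]), np.float64(-0.36734224343737104)) [ 0.53952054 -0.15174042]
[0.58695488 0.25500971 0.30506834] [ 4.09860197e-01  3.55558134e-01  6.01941472e-01  1.81867298e+00
 -5.65820662e-06  2.33518794e+00]
```

View pics/s5.png

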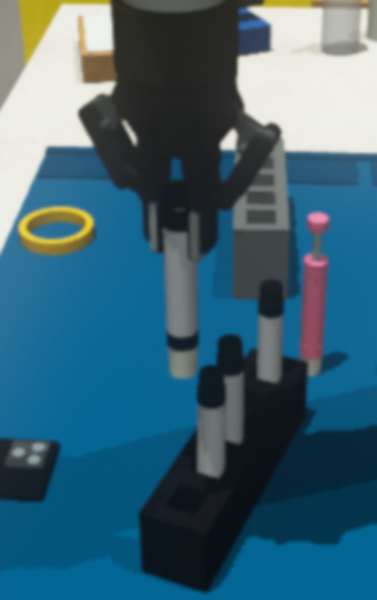

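The sucker hangs upright in the jaws at (180,270) with its plunger home. I carry it to compartment -88.

Emit:
step_arm(moves=[{"translation": [-0.935,0.271,0],"spin": -0.367},{"translation": [-0.935,0.271,0],"spin": -0.367},{"translation": [-0.935,0.271,0],"spin": -0.367},{"translation": [-0.935,0.271,0],"spin": -0.367},{"translation": [-0.935,0.271,0],"spin": -0.367},{"translation": [-0.935,0.271,0],"spin": -0.367},{"translation": [-0.935,0.271,0],"spin": -0.367},{"translation": [-0.935,0.271,0],"spin": -0.367},{"translation": [-0.935,0.271,0],"spin": -0.367},{"translation": [-0.935,0.271,0],"spin": -0.367}])

```text
time: 12.05
tool_pos: [0.5501, -0.2437, 0.3049]
eef_rot: [0.697, 0.718, -0.0, -0.001]
contact_force: [0.4, 0.3, -0.8]
width: 0.0208
finger_force: 39.4
```

Run:
```python
from h import *
im=r.capture("top"); c,y,d=caddy(im); print(c,y,d)
print(togo([.5448,-.3277],.30,1.601-np.pi/2),r.read_state()['tool_pos'])
```

```text
[ 0.54247129 -0.3306621 ] 3.0835001 [0.18765076 0.29987141]
(array([-0.1291, -0.0104,  0.0066]), np.float64(-0.0044778999833919)) [ 0.5490818  -0.25009148  0.30383596]
```

Emit:
step_arm(moves=[{"translation": [-0.129,-0.01,0.007],"spin": -0.004},{"translation": [-0.129,-0.01,0.007],"spin": -0.004},{"translation": [-0.129,-0.01,0.007],"spin": -0.004},{"translation": [-0.129,-0.01,0.06],"spin": -0.004},{"translation": [-0.129,-0.01,0.06],"spin": -0.004}])

```text
time: 12.6
tool_pos: [0.5461, -0.3184, 0.2648]
eef_rot: [0.695, 0.719, -0.001, -0.004]
contact_force: [-0.5, 0.5, -1.3]
width: 0.021
finger_force: 39.5
```

Run:
```python
from h import *
print(togo([.5448,-.3277],.127,1.601-np.pi/2),r.read_state()['tool_pos'])
ci=r.camera_info("wrist"); im=np.ascontiguousarray(r.capture("wrist")[:,:,::-1])
c=np.array([.5423,-.2397]);u=np.array([np.cos(1.602),np.sin(1.602)]);n=np.array([-u[1],u[0]])
for k in(-.088,-.044,0,.044,.088):
    P=[[*(c+u*(k+a)+n*b),.09] for a,b in((-.016,-.016),(.016,-.016),(.016,.016),(-.016,.016))]
    cv2.polylines(im,[proj("wrist",P,ci).round().astype(np.int32)],True,(0,255,0))
cv2.imwrite("pics/w5.png",im)
```

```text
(array([-0.0165, -0.0011,  0.2296]), np.float64(0.003432709404201104)) [ 0.54606694 -0.31836301  0.26479029]
```

View pics/w5.png

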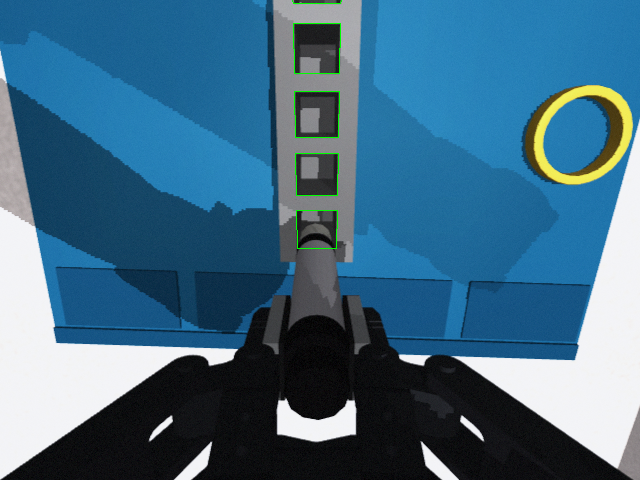

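The projected compartments overlay the caddy exactly, so it is where I measured it. I settle, then read again.

Emit:
step_arm(moves=[{"translation": [0,0,0],"spin": 0},{"translation": [0,0,0],"spin": 0}])

```text
time: 12.85
tool_pos: [0.5478, -0.319, 0.2718]
eef_rot: [0.695, 0.719, 0.0, 0.001]
contact_force: [0.5, 0.6, -1.2]
width: 0.0209
finger_force: 39.5
```

Run:
```python
from h import *
print(togo([.5448,-.3277],.127,1.601-np.pi/2),r.read_state()['tool_pos'])
```

```text
(array([-0.0141, -0.0059,  0.2414]), np.float64(0.004243308986354849)) [ 0.54775823 -0.31899231  0.27183127]
```

Emit:
step_arm(moves=[{"translation": [-0.014,-0.006,0],"spin": 0},{"translation": [-0.014,-0.006,0],"spin": 0},{"translation": [-0.014,-0.006,0.05],"spin": 0},{"translation": [-0.014,-0.006,0.1],"spin": 0},{"translation": [-0.014,-0.006,0.14],"spin": 0},{"translation": [-0.014,-0.006,0.18],"spin": 0},{"translation": [-0.014,-0.006,0.21],"spin": 0},{"translation": [-0.014,-0.006,0.235],"spin": 0},{"translation": [-0.014,-0.006,0.245],"spin": 0},{"translation": [-0.014,-0.006,0.245],"spin": 0}])

```text
time: 13.85
tool_pos: [0.5441, -0.328, 0.1233]
eef_rot: [0.695, 0.719, 0.0, 0.0]
contact_force: [0.2, 0.2, -0.7]
width: 0.0209
finger_force: 39.5
```

Emit:
step_arm(moves=[{"translation": [0,0,0.001],"spin": 0},{"translation": [0,0,0.001],"spin": 0}])

```text
time: 14.05
tool_pos: [0.5443, -0.328, 0.1232]
eef_rot: [0.695, 0.719, 0.0, 0.0]
contact_force: [0.4, -1.0, -1.1]
width: 0.0212
finger_force: 39.5
```

Emit:
step_arm(moves=[{"translation": [0,0,0.001],"spin": 0},{"translation": [0,0,0.001],"spin": 0},{"translation": [0,0,0],"spin": 0},{"translation": [0,0,0],"spin": 0},{"translation": [0,0,-0.05],"spin": 0},{"translation": [0,0,-0.12],"spin": 0},{"translation": [0,0,-0.2],"spin": 0},{"translation": [0,0,-0.25],"spin": 0},{"translation": [0,0,-0.25],"spin": 0},{"translation": [0,0,-0.25],"spin": 0}], hand=0.6)

```text
time: 15.05
tool_pos: [0.5443, -0.328, 0.273]
eef_rot: [0.695, 0.719, 0.0, 0.001]
contact_force: [0.8, -0.2, -0.7]
width: 0.0514
finger_force: 0.0
```

Run:
```python
from h import *
print(togo(well(45),.27,SY-np.pi/2),r.read_state()['tool_pos'])
im=r.capture("side"); cv2.imwrite("pics/s6.png",cv2.resize(im[130:330,280:430,::-1],(450,600)))
```

```text
(array([0.9015, 0.0761, 0.0044]), np.float64(0.3723289682789031)) [ 0.54433985 -0.32803893  0.27301162]
```

View pics/s6.png

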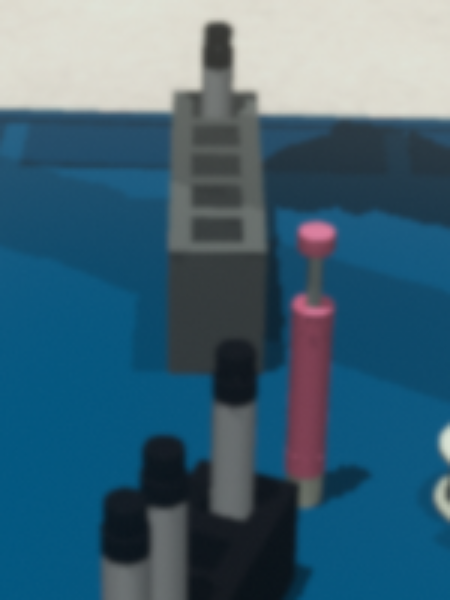

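Sucker 1 stands in the far compartment at (217,70), plunger home. Next is well 44.

Emit:
step_arm(moves=[{"translation": [0.9,0.076,0],"spin": 0.372},{"translation": [0.9,0.076,0],"spin": 0.372},{"translation": [0.9,0.076,0],"spin": 0.372},{"translation": [0.9,0.076,0],"spin": 0.372},{"translation": [0.9,0.076,0],"spin": 0.372},{"translation": [0.9,0.076,0],"spin": 0.372},{"translation": [0.9,0.076,0],"spin": 0.372},{"translation": [0.9,0.076,0],"spin": 0.372},{"translation": [0.9,0.076,0],"spin": 0.372},{"translation": [0.9,0.076,0],"spin": 0.372}])

```text
time: 16.1
tool_pos: [0.5683, 0.1715, 0.2709]
eef_rot: [0.821, 0.571, -0.001, -0.0]
contact_force: [1.1, -0.8, 0.0]
width: 0.0512
finger_force: 0.0
```

```bash
python3 -c "
from h import *
print(togo(well(45),.27,SY-np.pi/2),r.read_state()['tool_pos'])"
```

```text
(array([ 0.0684, -0.0196,  0.0014]), np.float64(0.0003768515238487821)) [0.56831071 0.17152358 0.27087319]
```

Emit:
step_arm(moves=[{"translation": [0.068,-0.02,0],"spin": 0},{"translation": [0.068,-0.02,0],"spin": 0},{"translation": [0.068,-0.02,0],"spin": 0},{"translation": [0.068,-0.02,0],"spin": 0}])

```text
time: 16.5
tool_pos: [0.5718, 0.2111, 0.2716]
eef_rot: [0.821, 0.571, -0.001, -0.0]
contact_force: [-0.1, -0.3, -0.1]
width: 0.0512
finger_force: 0.0
```

```bash
python3 -c "
from h import *
print(togo(well(45),.128,SY-np.pi/2),r.read_state()['tool_pos'])"
```

```text
(array([ 0.0047, -0.0018,  0.2394]), np.float64(-0.00022318351080889045)) [0.57180403 0.21114415 0.27162878]
```

Emit:
step_arm(moves=[{"translation": [0.005,-0.002,0.03],"spin": 0},{"translation": [0.005,-0.002,0.08],"spin": 0},{"translation": [0.005,-0.002,0.13],"spin": 0},{"translation": [0.005,-0.002,0.18],"spin": 0},{"translation": [0.005,-0.002,0.22],"spin": 0},{"translation": [0.005,-0.002,0.239],"spin": 0},{"translation": [0.005,-0.002,0.239],"spin": 0},{"translation": [0.005,-0.002,0.239],"spin": 0}])

```text
time: 17.3
tool_pos: [0.5724, 0.2147, 0.1303]
eef_rot: [0.821, 0.571, 0.001, 0.0]
contact_force: [0.3, -0.4, 0.2]
width: 0.051
finger_force: 0.0
```

Emit:
step_arm(moves=[{"translation": [0,0,0],"spin": 0},{"translation": [0,0,0],"spin": 0},{"translation": [0,0,0],"spin": 0},{"translation": [0,0,0],"spin": 0},{"translation": [0,0,0],"spin": 0},{"translation": [0,0,0],"spin": 0}], hand=0)

```text
time: 17.9
tool_pos: [0.5724, 0.2155, 0.1305]
eef_rot: [0.821, 0.571, 0.001, 0.0]
contact_force: [-0.8, -0.2, 5.8]
width: 0.021
finger_force: 39.2
```

Emit:
step_arm(moves=[{"translation": [0,0,-0.02],"spin": 0},{"translation": [0,0,-0.06],"spin": 0},{"translation": [0,0,-0.1],"spin": 0},{"translation": [0,0,-0.15],"spin": 0},{"translation": [0,0,-0.2],"spin": 0},{"translation": [0,0,-0.25],"spin": 0},{"translation": [0,0,-0.3],"spin": 0},{"translation": [0,0,-0.3],"spin": 0},{"translation": [0,0,-0.3],"spin": 0}])

```text
time: 18.8
tool_pos: [0.5722, 0.2153, 0.3098]
eef_rot: [0.821, 0.571, 0.001, 0.0]
contact_force: [-0.1, 0.7, -1.5]
width: 0.0211
finger_force: 39.4
```

```bash
cat >> h.py <<'E'
def comp(k,z,c=None,y=None):
    if c is None: c,y,d=caddy(); print("caddy",c,y,d)
    return togo(np.array(c)+np.array([np.cos(y),np.sin(y)])*k/1000,z,y-np.pi/2)
E
python3 -c "
from h import *
print(comp(-44,.305))"
```

```text
caddy [ 0.54242194 -0.23972344] 1.6026155 [0.05985365 0.23143955]
(array([-0.7959,  0.2455,  0.0063]), np.float64(-0.3698799125200264))
```

Emit:
step_arm(moves=[{"translation": [-0.796,0.245,0],"spin": -0.37},{"translation": [-0.796,0.245,0],"spin": -0.37},{"translation": [-0.796,0.245,0],"spin": -0.37},{"translation": [-0.796,0.245,0],"spin": -0.37},{"translation": [-0.796,0.245,0],"spin": -0.37},{"translation": [-0.796,0.245,0],"spin": -0.37},{"translation": [-0.796,0.245,0],"spin": -0.37},{"translation": [-0.796,0.245,0],"spin": -0.37},{"translation": [-0.796,0.245,0],"spin": -0.37},{"translation": [-0.796,0.245,0],"spin": -0.37}])

```text
time: 19.85
tool_pos: [0.5428, -0.2817, 0.3078]
eef_rot: [0.696, 0.718, -0.0, -0.001]
contact_force: [1.4, -0.9, -0.4]
width: 0.021
finger_force: 39.4
```

```bash
python3 -c "
from h import *
print(comp(-44,.28,[.5424,-.2397],1.6025),r.read_state()['tool_pos'])"
```

```text
(array([-0.0033,  0.0016,  0.0463]), np.float64(0.00018959435609036739)) [ 0.54281962 -0.2817454   0.30777435]
```

```bash
cat >> h.py <<'E'
def wcheck(c,y):
    "offset of the caddy's rim edges from the expected pose, seen from the wrist"
    ci=r.camera_info("wrist"); im=r.capture("wrist").astype(int)
    m=(im.max(2)-im.min(2)<30)&(im.min(2)>70); m[300:]=0
    w=back("wrist",np.argwhere(m)[:,::-1].astype(float),.09,ci)[:,:2]-c
    u=np.array([np.cos(y),np.sin(y)]); a=w@u; b=w@np.array([-u[1],u[0]])
    for k in(0,22,66,88,110):
        q=b[(abs(a*1000-k)<5)&(abs(b)<.07)]
        if len(q)>20: print(k,"edges mm",(np.percentile(q,[1,99])*1000).round(1))
    q=a[(abs(b)<.02)&(a<.2)]; print("end mm",(q.max()*1000).round(1) if len(q) else None)
E
python3 -c "
from h import *
wcheck(np.array([.5424,-.2397]),1.6025)"
```

```text
0 edges mm [-28.8  29.5]
22 edges mm [-29.   29.6]
66 edges mm [-28.7  29.4]
88 edges mm [-28.8  29.5]
110 edges mm [-28.8  28.8]
end mm 115.3
```

Emit:
step_arm(moves=[{"translation": [-0.003,0.001,0.05],"spin": 0},{"translation": [-0.003,0.001,0.11],"spin": 0},{"translation": [-0.003,0.001,0.16],"spin": 0},{"translation": [-0.003,0.001,0.2],"spin": 0},{"translation": [-0.003,0.001,0.24],"spin": 0},{"translation": [-0.003,0.001,0.27],"spin": 0},{"translation": [-0.003,0.001,0.29],"spin": 0},{"translation": [-0.003,0.001,0.302],"spin": 0},{"translation": [-0.003,0.001,0.302],"spin": 0},{"translation": [-0.003,0.001,0.302],"spin": 0}])

```text
time: 20.9
tool_pos: [0.5445, -0.2818, 0.1286]
eef_rot: [0.696, 0.718, 0.0, 0.0]
contact_force: [0.8, 0.0, -0.8]
width: 0.0209
finger_force: 39.5
```

Emit:
step_arm(moves=[{"translation": [-0.003,-0.001,0.004],"spin": 0},{"translation": [-0.003,-0.001,0.004],"spin": 0},{"translation": [-0.003,-0.001,0.004],"spin": 0}])

```text
time: 21.2
tool_pos: [0.5439, -0.2836, 0.1258]
eef_rot: [0.696, 0.718, 0.0, 0.0]
contact_force: [0.1, 0.0, -1.4]
width: 0.0212
finger_force: 39.5
```

Emit:
step_arm(moves=[{"translation": [0,0,0],"spin": 0},{"translation": [0,0,0],"spin": 0},{"translation": [0,0,0],"spin": 0},{"translation": [0,0,0],"spin": 0},{"translation": [0,0,-0.05],"spin": 0},{"translation": [0,0,-0.12],"spin": 0},{"translation": [0,0,-0.2],"spin": 0},{"translation": [0,0,-0.25],"spin": 0},{"translation": [0,0,-0.25],"spin": 0},{"translation": [0,0,-0.25],"spin": 0}], hand=0.6)

```text
time: 22.2
tool_pos: [0.5441, -0.2837, 0.276]
eef_rot: [0.696, 0.718, 0.0, 0.001]
contact_force: [-0.6, -0.4, -1.1]
width: 0.0511
finger_force: 0.0
```

```bash
python3 -c "
from h import *
print(togo(well(1),.27,SY-np.pi/2),r.read_state()['tool_pos'])"
```

```text
(array([0.7598, 0.0444, 0.0095]), np.float64(0.37033739735475607)) [ 0.54414295 -0.28365483  0.27598335]
```

Emit:
step_arm(moves=[{"translation": [0.76,0.044,0.008],"spin": 0.37},{"translation": [0.76,0.044,0.008],"spin": 0.37},{"translation": [0.76,0.044,0.008],"spin": 0.37},{"translation": [0.76,0.044,0.008],"spin": 0.37},{"translation": [0.76,0.044,0.008],"spin": 0.37},{"translation": [0.76,0.044,0.008],"spin": 0.37},{"translation": [0.76,0.044,0.008],"spin": 0.37},{"translation": [0.76,0.044,0.008],"spin": 0.37},{"translation": [0.76,0.044,0.008],"spin": 0.37},{"translation": [0.76,0.044,0.008],"spin": 0.37}])

```text
time: 23.2
tool_pos: [0.5547, 0.1774, 0.2683]
eef_rot: [0.82, 0.573, -0.001, -0.001]
contact_force: [0.0, -1.3, -0.4]
width: 0.0512
finger_force: 0.0
```

Emit:
step_arm(moves=[{"translation": [0,0,0],"spin": 0},{"translation": [0,0,0],"spin": 0}])

```text
time: 23.4
tool_pos: [0.5554, 0.1724, 0.2697]
eef_rot: [0.821, 0.571, -0.001, -0.0]
contact_force: [0.1, -0.6, -0.3]
width: 0.0514
finger_force: 0.0
```

```bash
python3 -c "
from h import *
print(togo(well(1),.13,SY-np.pi/2),r.read_state()['tool_pos'])"
```

```text
(array([0.0015, 0.0012, 0.2329]), np.float64(0.00033958174895495685)) [0.55544153 0.17237479 0.26974989]
```

Emit:
step_arm(moves=[{"translation": [0.001,0.001,0.03],"spin": 0},{"translation": [0.001,0.001,0.08],"spin": 0},{"translation": [0.001,0.001,0.13],"spin": 0},{"translation": [0.001,0.001,0.18],"spin": 0},{"translation": [0.001,0.001,0.215],"spin": 0},{"translation": [0.001,0.001,0.233],"spin": 0},{"translation": [0.001,0.001,0.233],"spin": 0},{"translation": [0.001,0.001,0.233],"spin": 0}])

```text
time: 24.2
tool_pos: [0.5569, 0.1728, 0.132]
eef_rot: [0.821, 0.57, 0.001, 0.0]
contact_force: [0.1, -0.5, -0.4]
width: 0.0509
finger_force: 0.0
```

Emit:
step_arm(moves=[{"translation": [0,0,0],"spin": 0},{"translation": [0,0,0],"spin": 0},{"translation": [0,0,0],"spin": 0},{"translation": [0,0,0],"spin": 0},{"translation": [0,0,0],"spin": 0},{"translation": [0,0,0],"spin": 0}], hand=0)

```text
time: 24.8
tool_pos: [0.557, 0.1737, 0.1322]
eef_rot: [0.821, 0.571, 0.001, 0.0]
contact_force: [-0.1, -0.0, 5.6]
width: 0.0206
finger_force: 39.0
```

Emit:
step_arm(moves=[{"translation": [0,0,-0.02],"spin": 0},{"translation": [0,0,-0.06],"spin": 0},{"translation": [0,0,-0.1],"spin": 0},{"translation": [0,0,-0.15],"spin": 0},{"translation": [0,0,-0.2],"spin": 0},{"translation": [0,0,-0.25],"spin": 0},{"translation": [0,0,-0.3],"spin": 0},{"translation": [0,0,-0.3],"spin": 0},{"translation": [0,0,-0.3],"spin": 0}])

```text
time: 25.7
tool_pos: [0.5566, 0.1736, 0.3115]
eef_rot: [0.821, 0.571, 0.001, 0.0]
contact_force: [0.0, 0.6, -1.6]
width: 0.0205
finger_force: 39.3
```

```bash
python3 -c "
from h import *
im=r.capture('top');cv2.imwrite('pics/top7.png',im[:,:,::-1]); print(caddy(im)); print(comp(0,.305,[.5424,-.2397],1.6025))"
```

```text
(array([ 0.54243529, -0.23968861]), np.float32(1.600687), array([0.05948824, 0.23140052]))
(array([-0.6537,  0.2178,  0.0092]), np.float64(-0.3697242388851858))
```

Emit:
step_arm(moves=[{"translation": [-0.655,0.219,0],"spin": -0.37},{"translation": [-0.655,0.219,0],"spin": -0.37},{"translation": [-0.655,0.219,0],"spin": -0.37},{"translation": [-0.655,0.219,0],"spin": -0.37},{"translation": [-0.655,0.219,0],"spin": -0.37},{"translation": [-0.655,0.219,0],"spin": -0.37},{"translation": [-0.655,0.219,0],"spin": -0.37},{"translation": [-0.655,0.219,0],"spin": -0.37},{"translation": [-0.655,0.219,0],"spin": -0.37},{"translation": [-0.655,0.219,0],"spin": -0.37}])

```text
time: 26.75
tool_pos: [0.5419, -0.2434, 0.3087]
eef_rot: [0.697, 0.717, -0.001, -0.001]
contact_force: [-0.7, -0.2, -1.9]
width: 0.0208
finger_force: 39.4
```

Emit:
step_arm(moves=[{"translation": [0,0,0],"spin": 0}])

```text
time: 26.85
tool_pos: [0.5424, -0.2407, 0.3096]
eef_rot: [0.696, 0.718, -0.0, -0.001]
contact_force: [0.3, 0.5, -1.2]
width: 0.0209
finger_force: 39.4
```

```bash
python3 -c "
from h import *
print(comp(0,.128,[.5424,-.2397],1.6025),r.read_state()['tool_pos']); wcheck(np.array([.5424,-.2397]),1.6025)"
```

```text
(array([0.0013, 0.0006, 0.3027]), np.float64(-0.0008011754780641015)) [ 0.54243891 -0.24070961  0.30962253]
0 edges mm [-29.1  29.7]
22 edges mm [-28.6  30. ]
66 edges mm [-28.9  29.6]
88 edges mm [-28.7  29.9]
110 edges mm [-28.8  29.1]
end mm 115.3
```

Emit:
step_arm(moves=[{"translation": [0,-0.001,0.05],"spin": 0},{"translation": [0,-0.001,0.11],"spin": 0},{"translation": [0,-0.001,0.16],"spin": 0},{"translation": [0,-0.001,0.2],"spin": 0},{"translation": [0,-0.001,0.24],"spin": 0},{"translation": [0,-0.001,0.27],"spin": 0},{"translation": [0,-0.001,0.29],"spin": 0},{"translation": [0,-0.001,0.303],"spin": 0},{"translation": [0,-0.001,0.306],"spin": 0},{"translation": [0,-0.001,0.306],"spin": 0}])

```text
time: 27.9
tool_pos: [0.5424, -0.2405, 0.1278]
eef_rot: [0.696, 0.718, 0.0, 0.0]
contact_force: [0.5, 0.0, -1.0]
width: 0.0207
finger_force: 39.4
```

Emit:
step_arm(moves=[{"translation": [0,0,0],"spin": 0},{"translation": [0,0,0],"spin": 0},{"translation": [0,0,0],"spin": 0},{"translation": [0,0,0],"spin": 0},{"translation": [0,0,-0.05],"spin": 0},{"translation": [0,0,-0.12],"spin": 0},{"translation": [0,0,-0.2],"spin": 0},{"translation": [0,0,-0.25],"spin": 0},{"translation": [0,0,-0.25],"spin": 0},{"translation": [0,0,-0.25],"spin": 0}], hand=0.6)

```text
time: 28.9
tool_pos: [0.5425, -0.2409, 0.2778]
eef_rot: [0.696, 0.718, 0.0, 0.001]
contact_force: [0.2, 0.7, -0.4]
width: 0.0515
finger_force: 0.0
```

```bash
python3 -c "
from h import *
print(togo(well(-86.5),.27,SY-np.pi/2),r.read_state()['tool_pos'])"
```

```text
(array([ 0.5535, -0.0103,  0.0127]), np.float64(0.3702076581766863)) [ 0.54250566 -0.24089587  0.27783716]
```

Emit:
step_arm(moves=[{"translation": [0.554,-0.01,0.012],"spin": 0.37},{"translation": [0.554,-0.01,0.012],"spin": 0.37},{"translation": [0.554,-0.01,0.012],"spin": 0.37},{"translation": [0.554,-0.01,0.012],"spin": 0.37},{"translation": [0.554,-0.01,0.012],"spin": 0.37},{"translation": [0.554,-0.01,0.012],"spin": 0.37},{"translation": [0.554,-0.01,0.012],"spin": 0.37},{"translation": [0.554,-0.01,0.012],"spin": 0.37},{"translation": [0.554,-0.01,0.012],"spin": 0.37},{"translation": [0.554,-0.01,0.012],"spin": 0.37}])

```text
time: 29.9
tool_pos: [0.5255, 0.0905, 0.2693]
eef_rot: [0.821, 0.571, -0.001, -0.0]
contact_force: [0.5, 0.4, -0.5]
width: 0.0507
finger_force: 0.0
```

```bash
python3 -c "
from h import *
print(togo(well(-86.5),.13,SY-np.pi/2),r.read_state()['tool_pos'])"
```

```text
(array([0.0008, 0.0005, 0.2322]), np.float64(-0.00025258144335573877)) [0.52547744 0.09054089 0.26930982]
```

Emit:
step_arm(moves=[{"translation": [0.001,0,0.03],"spin": 0},{"translation": [0.001,0,0.08],"spin": 0},{"translation": [0.001,0,0.13],"spin": 0},{"translation": [0.001,0,0.18],"spin": 0},{"translation": [0.001,0,0.215],"spin": 0},{"translation": [0.001,0,0.233],"spin": 0},{"translation": [0.001,0,0.233],"spin": 0},{"translation": [0.001,0,0.233],"spin": 0}])

```text
time: 30.7
tool_pos: [0.5262, 0.0914, 0.1312]
eef_rot: [0.821, 0.571, 0.0, 0.0]
contact_force: [0.6, 0.2, 0.1]
width: 0.0512
finger_force: 0.0
```

Emit:
step_arm(moves=[{"translation": [0,0,0],"spin": 0},{"translation": [0,0,0],"spin": 0},{"translation": [0,0,0],"spin": 0},{"translation": [0,0,0],"spin": 0},{"translation": [0,0,0],"spin": 0},{"translation": [0,0,0],"spin": 0}], hand=0)

```text
time: 31.3
tool_pos: [0.5264, 0.092, 0.1315]
eef_rot: [0.821, 0.571, 0.001, 0.001]
contact_force: [-0.5, -0.7, 5.9]
width: 0.0207
finger_force: 39.0
```

Emit:
step_arm(moves=[{"translation": [0,0,-0.02],"spin": 0},{"translation": [0,0,-0.06],"spin": 0},{"translation": [0,0,-0.1],"spin": 0},{"translation": [0,0,-0.15],"spin": 0},{"translation": [0,0,-0.2],"spin": 0},{"translation": [0,0,-0.25],"spin": 0},{"translation": [0,0,-0.3],"spin": 0},{"translation": [0,0,-0.3],"spin": 0},{"translation": [0,0,-0.3],"spin": 0}])

```text
time: 32.2
tool_pos: [0.526, 0.092, 0.311]
eef_rot: [0.821, 0.571, 0.001, 0.0]
contact_force: [0.2, 0.3, -1.5]
width: 0.021
finger_force: 39.4
```

```bash
python3 -c "
from h import *
im=r.capture('top');cv2.imwrite('pics/top8.png',im[:,:,::-1]); print(caddy(im)); print(comp(44,.305,[.5424,-.2397],1.6025))
cv2.imwrite('pics/s8.png',np.hstack([cv2.resize(r.capture('side')[60:330,230:430,::-1],(400,540)),cv2.resize(im[220:310,330:460,::-1],(390,540))]))"
```

```text
(array([ 0.54243493, -0.23969257]), np.float32(1.6009096), array([0.05946464, 0.23140509]))
(array([-0.4406,  0.1907,  0.0081]), np.float64(-0.3698050391171637))
```

View pics/s8.png

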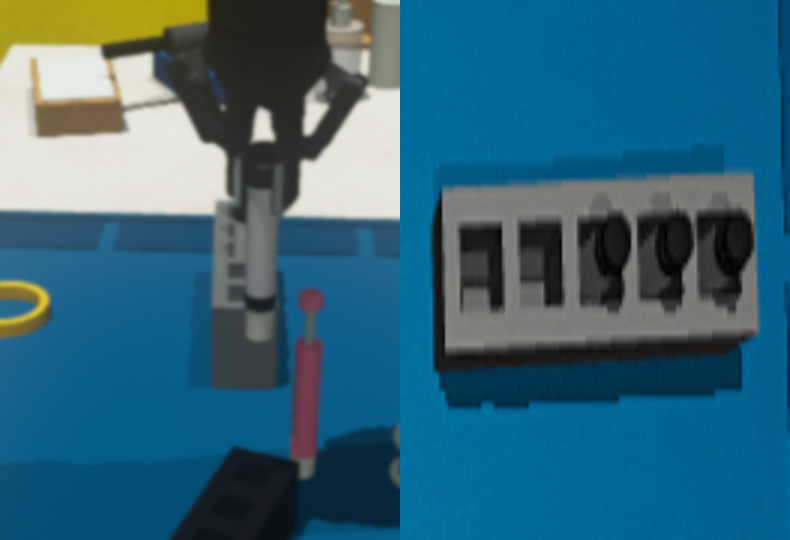

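Three suckers stand upright in the caddy, in the compartments at (610,240), (670,240) and (733,240) of the right half. The fourth is in the jaws and goes to compartment 44.

Emit:
step_arm(moves=[{"translation": [-0.441,0.191,0],"spin": -0.37},{"translation": [-0.441,0.191,0],"spin": -0.37},{"translation": [-0.441,0.191,0],"spin": -0.37},{"translation": [-0.441,0.191,0],"spin": -0.37},{"translation": [-0.441,0.191,0],"spin": -0.37},{"translation": [-0.441,0.191,0],"spin": -0.37},{"translation": [-0.441,0.191,0],"spin": -0.37},{"translation": [-0.441,0.191,0],"spin": -0.37},{"translation": [-0.441,0.191,0],"spin": -0.37}])

```text
time: 33.2
tool_pos: [0.5409, -0.1953, 0.3097]
eef_rot: [0.696, 0.718, -0.0, -0.001]
contact_force: [0.5, 0.1, -1.7]
width: 0.0211
finger_force: 39.4
```

```bash
python3 -c "
from h import *
print(comp(44,.127,[.5424,-.2397],1.6025),r.read_state()['tool_pos']); wcheck(np.array([.5424,-.2397]),1.6025)"
```

```text
(array([-0.0009,  0.0004,  0.3045]), np.float64(0.0005876318195652987)) [ 0.54093923 -0.19532554  0.30968203]
0 edges mm [-28.6  28.9]
22 edges mm [-29.   29.3]
66 edges mm [-28.7  29.9]
88 edges mm [-29.1  29.4]
110 edges mm [-28.6  29.6]
end mm 115.3
```

Emit:
step_arm(moves=[{"translation": [-0.001,0,0.05],"spin": 0},{"translation": [-0.001,0,0.11],"spin": 0},{"translation": [-0.001,0,0.16],"spin": 0},{"translation": [-0.001,0,0.2],"spin": 0},{"translation": [-0.001,0,0.24],"spin": 0},{"translation": [-0.001,0,0.27],"spin": 0},{"translation": [-0.001,0,0.29],"spin": 0},{"translation": [-0.001,0,0.303],"spin": 0},{"translation": [-0.001,0,0.306],"spin": 0},{"translation": [-0.001,0,0.306],"spin": 0}])

```text
time: 34.25
tool_pos: [0.5414, -0.1965, 0.1272]
eef_rot: [0.696, 0.718, 0.0, 0.0]
contact_force: [0.0, 0.2, -0.4]
width: 0.0208
finger_force: 39.5
```

Emit:
step_arm(moves=[{"translation": [0,0,0],"spin": 0},{"translation": [0,0,0],"spin": 0},{"translation": [0,0,0],"spin": 0},{"translation": [0,0,0],"spin": 0},{"translation": [0,0,-0.05],"spin": 0},{"translation": [0,0,-0.12],"spin": 0},{"translation": [0,0,-0.2],"spin": 0},{"translation": [0,0,-0.25],"spin": 0},{"translation": [0,0,-0.25],"spin": 0},{"translation": [0,0,-0.25],"spin": 0}], hand=0.6)

```text
time: 35.25
tool_pos: [0.5415, -0.1968, 0.2772]
eef_rot: [0.696, 0.718, 0.0, 0.001]
contact_force: [0.3, -0.1, -0.7]
width: 0.0513
finger_force: 0.0
```

Emit:
step_arm(moves=[{"translation": [0.35,0,0],"spin": 0},{"translation": [0.35,0,0],"spin": 0},{"translation": [0.35,0,0],"spin": 0},{"translation": [0.35,0,0],"spin": 0},{"translation": [0.35,0,0],"spin": 0},{"translation": [0.35,0,0],"spin": 0},{"translation": [0.35,0,0],"spin": 0}])

```text
time: 35.95
tool_pos: [0.5343, 0.0127, 0.2758]
eef_rot: [0.696, 0.718, -0.001, -0.0]
contact_force: [0.6, -0.0, 0.0]
width: 0.0513
finger_force: 0.0
```

```bash
python3 -c "
from h import *
im=r.capture('top'); print(caddy(im)[:2])
cv2.imwrite('pics/s9.png',np.hstack([cv2.resize(r.capture('side')[130:330,280:430,::-1],(400,540)),cv2.resize(im[130:370,180:460,::-1],(400,540))]))"
```

```text
(array([ 0.54247439, -0.23967586]), np.float32(1.6009096))
```

View pics/s9.png

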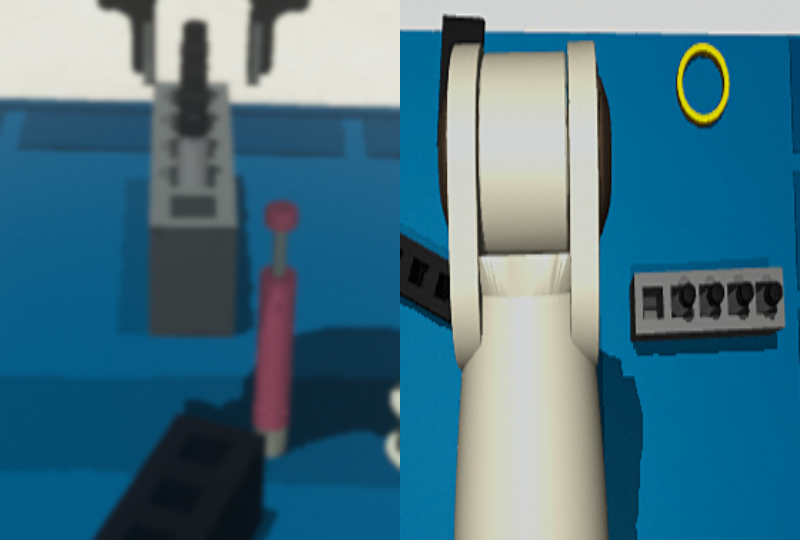

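All four suckers stand in the caddy (right half, 683 to 770 at y≈298) with plungers low, the stand is empty and the robot is clear. I hand the job in.

```bash
python3 -c "
from plant import r
print(r.job_done())"
```

```text
the job is handed in; nothing more can be done
None
```

All four suckers were pressed home in the stand, then placed in their own compartments of the caddy with the plungers still down; the job is handed in at about 36 s, with no verdict returned.

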